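Snug up the taper plug on the washer supply header

ROBOT

A 7-joint arm with a two-finger parallel gripper is mounted at the origin on the work surface. World frame = base frame: x ahead of the robot, y to its left, z up, the work surface at z = 0. Lengths are in m, angles in rad, forces in N, time in s.
With the tool pointing down it reaches from about 0.4 to 0.9 m from the base axis. Payload 5.6 kg.
Tool frame: the origin (TCP) lies at the very end of the fingers, on their centre line; the grasp point (between the pads) lies 19 mm behind it; z points along the fingers, y is the line along which they close (so a half turn about z gives the same grasp; the last joint's range is limited). The gripper opens to 92 mm and grips with 3 to 60 N. Pads are 20 mm wide; open, the fingers measure 128 mm over their backs; the gripper's body (75 mm by 189 mm) begins 69 mm behind the grasp point.
Start: joints at [-1.3, 0.468, -0.012, 1.603, 0.006, 1.071, -0.056], TCP at [0.201, 0.618, 0.215] pointing down, gripper open.
Joint ranges: [-2.53, 2.53], [-0.31, 2.02], [-1.57, 1.55], [0.28, 2.44], [-1.29, 4.43], [0.15, 1.84], [-2.92, 2.92]. Speed limits (rad/s): [2.57, 2.57, 3.14, 3.14, 3.14, 3.14, 3.14].

INTERFACE

Orientations are given as a unit quaternion [x, y, z, w].
In Python, from station import r gives the robot as it stands.
- The arm moves only by the tool step_arm, never from a script. Its argument "increments" is a list of rows, each a list of 7 numbers: the shift along the world's x, y, z in units of 25 mm (1.0 is 25 mm), then the turn, a rotation vector about the world's x, y, z in units of 8 degrees (1.0 is 8 degrees), then the opening, from 0 (shut) to 1 (fully open). In form: [[x, y, z, ax, ay, az, hand], ...]. A call has exactly 8 rows; each row shifts and turns the commanded pose from where the row before left it; what a row does not reach is not made up. A row lasts 1/8 s, in which the tool goes at most 62.5 mm and 10.7 degrees, less where a joint would pass 70% of its speed; a pose out of reach is approached as far as the arm can. A call is refused whole if a number of a shift passes 1 or a number of a turn 1, either way. A call with a gripper value outside its range is refused whole. The fingers move at their own pace and stop on an object; "newtons" is the grip in N (left out, the last holds). Time passes only in rows, so rows that do not move let the fingers close, or fill a call up. It gives the time, the measured TCP pose, the force, the opening and the grip force at its end, in the units of the state.
- r.state(): the state, without advancing time (a new reading comes with each control period).
- r.snapshot(name): name is "scene" or "top" or "wrist"; returns a dict with "color" (480x640x3 uint8, red, green, blue), "mtx" (3x3 intrinsics, pixels), "origin" and "rotation" of the camera in the world. Camera axes: x right, y down, z forward; pixel columns grow to the right and rows downward; lengths in m; the calibration is good to about 2 mm. A picture is of the moment at which its call begins. There is no depth.
- r.sign_off(): hands the job in; it is judged then, once.
Trained networks look in the newest picture that a camera, given by its name, has taken for a name from the list of things; names that differ only in an ending like _2 or _b are one class to them, and where a whole thing is asked for, a point or a joint stands for the part that bears it (a point fixed in the world has none). Each returns a list of dicts, best first, with "score" (0 to 1); they miss things now and then, are a little off and sometimes report something else, mostly with a low value. They report only what shows in the picture. A call takes as long as a camera call. They do not tell look-alikes from the thing itself.
- r.trace(camera, query): "region" (480x640 bool, what is visible of it) and "at" ([column, row] in pixels, amid what is visible of it).
The state is a dict: "time": time; "joint_pos": joint angles; "qd": joint speeds; "joint_efforts": joint torques, N m; "tcp_pos": TCP position; "ee_rot": TCP orientation; "ft_force": force on the tool from outside, world axes, zero at the start; "torque": the same for the moment, N m; "finger_gap": finger opening in m; "gripper_force": force on a finger pad.
Only numpy, scipy, OpenCV 4.12 (cv2) and the standard library are available. Lean on these libraries where they do the work, as an engineer would, in place of code of your own. Each camera call takes 0.05 s, during which the arm holds its last target. There are 200 camera calls.

TASK

The plastic hexagon plug in the washers' water header has only been started by hand. Fit the large ring of the spanner over its head and tighten it clockwise until the taper goes properly snug - feel for it, because every plug stops somewhere else and the plastic branch splits if it is forced - then take the spanner off and lay it back flat on the counter without knocking the other things about.

Things in the scene. Friction and masses are not known exactly. Their poses are not given: they have to be found in the camera images.
- plug: grey plastic taper plug to tighten, in one of the header's three branches (which one varies); the only hexagon head: 36 mm across flats, 18 mm high, top edge chamfered. Origin on its axis, level with its branch's rim, 93 mm above the counter; the head spans 3 to 21 mm above it. z up; flats face its x axis and every 60 degrees from there. Tightens clockwise seen from above, turning on the spot
- plug_branch: the upright branch of the pipe that carries the plug, fixed, 47 mm across at its rim; origin on its axis and on the pipe's axis, 40 mm below its rim, 53 mm above the counter. z up; its yaw means nothing
- header: supply header, fixed: grey plastic pipe 33 mm thick, clipped to a plywood board 150 x 420 x 18 mm, with three upright branches. Origin under the board's centre, x square to the pipe, away from the robot, y along it; branches at y = -100, 0, 100 mm, rims 93 mm above the counter: one holds the plug, one a round black cap 37 mm across, one an open brass hose nipple 25 mm across (tops 104 mm)
- spanner: loose steel ring spanner, deep-offset pattern, about 0.3 kg, 242 mm long, lying on the counter with both rings down. Origin under its middle; x points along it to the large ring, z up. The straight handle (124 mm long, 16 mm wide, 12 mm thick) runs 36 mm above the undersides of the rings, measured to its mid-height; it balances close to its middle
- spanner_grip (a point): middle of the spanner's handle, 36 mm above the undersides of the rings, where to grip across its 16 mm width; axes as the spanner's
- ring_large (a point): centre of the underside of the large ring, 95 mm from the handle's middle: 51 mm outside, 16 mm deep, six-sided hole 37.4 mm across flats that fits the plug's head (0.07 rad of play either way; flats face the spanner's x axis and every 60 degrees). Fully down, its underside comes within 0 to 5 mm of the branch's rim
- ring_small (a point): centre of the underside of the small ring at the spanner's other end, 95 mm from the handle's middle: 44 mm outside, 14 mm deep, hole 31.4 mm, too small for the plug
- tape_roll: bystander: white roll of thread tape, 56 mm across, 13 mm high, lying flat, loose; origin under its centre
- paste_tub: bystander: tub of jointing paste, 68 mm across, 62 mm high, loose; origin under its centre
- spare_nipple: bystander: spare brass nipple standing on end, 25 mm across with a 27 mm hexagon collar, 42 mm high, loose; origin under its centre
- plug_top (a point): top centre of the plug's head, 114 mm above the counter. Torque felt about its axis: a slight running drag, below 0.15 N m, for an unknown 0.3 to 1.6 rad; then the taper wedges: the torque steps up to about 0.3 N m and climbs about 0.2 N m per further 0.1 rad. Snug is about 0.5 to 0.95 N m, best about 0.7 (7 to 8 N at the middle of the spanner's handle); beyond about 1.1 N m the branch splits
- plug_rim (a point): centre of the rim of the plug's branch, 93 mm above the counter. As the taper wedges, the plug's centre creeps sideways off this axis by 1 mm per rad (0.18 to 0.55 mm when snug), which the reading noise hides. The plug stays as left (springing back under 0.1 rad); only the running drag holds it against unscrewing, so ease the ring back within its play before lifting it off
Not all that is in view belongs to the job. Several things have the shape of the spanner; the one meant has the colours described above.

How it is judged:
On the way, in this order (a step that is already met when the one before it is completed fails the run):
1. the large ring of the spanner is down round the plug's hexagon head (horizontal distance between ring_large and plug below 0.004 m and z of ring_large in the frame of plug_branch below 0.052 m), for 0.1 s.
2. the plug is wedged snug in its branch (distance of plug from where it was at the start of the episode above 0.00018 m), for 0.2 s.
At the end, for the whole second after the job is handed in: the plug is still wedged snug (its centre drawn over by 0.18 to 0.55 mm, which is what about 0.5 to 1.1 N m does), and the spanner lies at rest on the counter, both rings down (undersides less than 6 mm up) (distance of plug from where it was at the start of the episode between 0.00018 and 0.00055 m and height (world z) of each of ring_large, ring_small below 0.006 m and linear speed of spanner below 0.02 m/s); the robot touches nothing.
It fails at once if the plug is forced and splits its branch (over about 1.1 N m) (distance of plug from where it was at the start of the episode above 0.00055 m).
It fails at once if the tape, the tub or the spare nipple is knocked over 30 mm away (distance of any of tape_roll, paste_tub, spare_nipple from where it was at the start of the episode above 0.03 m).
It fails at once if the spanner is dropped (falling freely at over 0.7 m/s) (linear speed of spanner above 0.7 m/s and contact force between the fingers and spanner below 0.5 N).
It also fails if it takes over 69 s, if anything falls off the work surface, if the arm or the gripper's body presses on something with over 40 N, if the wrist force passes 120 N, or if a joint passes its speed limit or range.

## Working session

There is one attempt and no reset: what is moved stays moved. The work goes in short steps, Python scripts to look and compute and a tool call to move; the robot and the scene stay as the last step left them, time stands still between calls to the robot, and variables do not carry over. Pictures are saved under pics/ and viewed, at most 10 in all, crops included, and the job is handed in when it is done.

Besides the shell and the picture viewer there is one more tool, called as a command line: name --pt "numbers of a row" for each row, then --argument value for the rest. step_arm: Moves the arm, as the interface text tells. Its arguments: {"type":"object","properties":{"increments":{"type":"array","items":{"type":"array","items":{"type":"number"}}},"newtons":{"type":"number"}},"required":["increments"]}

```bash
mkdir -p pics; ls
python3 - <<'E'
from station import r
import cv2
for n in("scene","top"):
    s=r.snapshot(n);cv2.imwrite(f"pics/{n}0.png",s["color"][:,:,::-1]);print(n,s["mtx"].tolist(),s["origin"],s["rotation"])
    for q in("spanner","plug","header","tape_roll","paste_tub","spare_nipple","ring_large","ring_small"):
        for d in r.trace(n,q)[:3]:print(q,round(d["score"],2),d["at"],d["region"].sum())
print(r.state())
E
```

```text
pics
scene [[615.8946247206022, 0.0, 325.381338348353], [0.0, 615.8946247206022, 241.02816423994136], [0.0, 0.0, 1.0]] [1.62788179 0.47230093 0.9206496 ] [ 0.48159169  0.73918358 -0.39627347 -0.25425267]
spanner 0.95 [302.1, 215.4] 526
spanner 0.93 [155.6, 237.4] 608
spanner 0.64 [226.3, 244.6] 560
plug 0.66 [380.3, 276.5] 234
header 0.91 [351.2, 295.5] 7665
header 0.69 [226.3, 253.9] 618
tape_roll 0.52 [227.9, 301.1] 348
paste_tub 0.59 [300.1, 336.4] 1165
spare_nipple 0.61 [519.1, 321.1] 245
ring_large 0.9 [225.8, 248.5] 549
ring_large 0.65 [156.7, 239.8] 538
ring_large 0.64 [298.2, 214.3] 476
ring_small 0.71 [160.7, 237.1] 580
ring_small 0.67 [230.5, 246.8] 604
ring_small 0.65 [302.8, 212.3] 500
top [[591.2152350007556, 0.0, 316.8127095963318], [0.0, 591.2152350007556, 237.08273881968603], [0.0, 0.0, 1.0]] [ 0.36456782 -0.04321731  1.43122855] [ 0.7095018  -0.70277431  0.03698673 -0.03670762]
spanner 0.68 [513.4, 217.5] 740
spanner 0.65 [391.4, 343.7] 833
spanner 0.64 [428.9, 244.0] 724
plug 0.73 [235.1, 194.9] 218
header 0.8 [282.8, 217.4] 9646
header 0.63 [374.9, 163.0] 273
heade
[... 455 characters left out ...]
 0.9, 'joint_pos': array([-1.29998379,  0.46749022, -0.01161248,  1.60270544,  0.00602117,
        1.07142597, -0.05629012]), 'qd': array([ 0.00185637, -0.00048676,  0.00070562,  0.00068912,  0.0007792 ,
        0.00093497,  0.00138664]), 'joint_efforts': array([-6.03992794e-04, -5.20395792e+01, -1.29508856e-02, -2.44060367e+01,
       -5.66496619e-02,  1.09748755e-02,  1.12170949e-05]), 'tcp_pos': array([0.20068595, 0.61823965, 0.21459647]), 'ee_rot': array([1.56283067e-01, 9.87712307e-01, 1.38666870e-07, 2.65779155e-05]), 'ft_force': array([0.35556487, 0.13579621, 0.35197476]), 'torque': array([-0.03948328, -0.02355872,  0.00252778]), 'gripper_force': 0.0, 'finger_gap': 0.0916789886451654}
```

View images.

View pics/scene0.png

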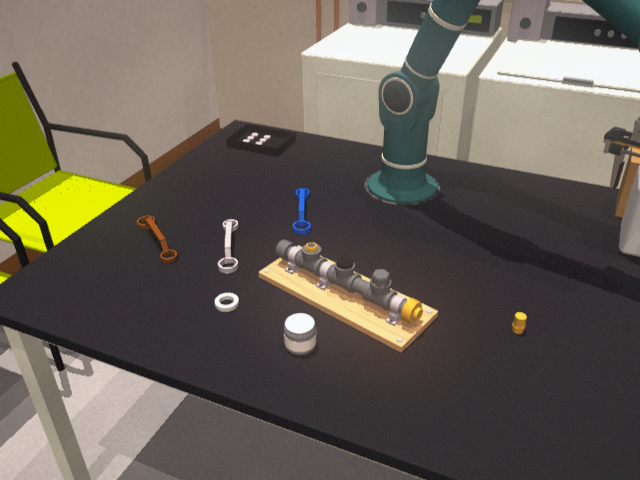

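View pics/top0.png

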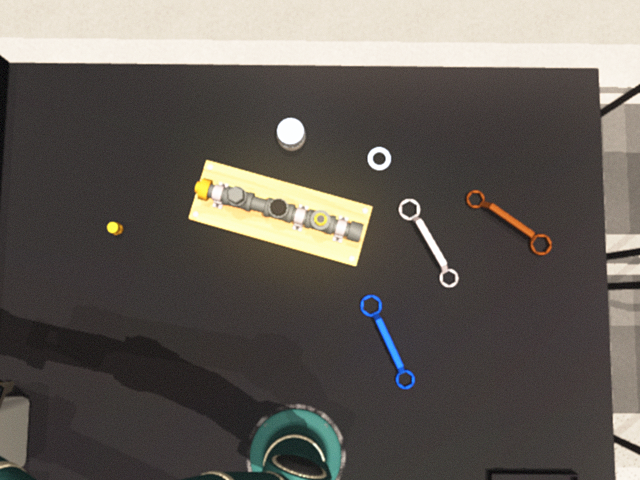

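```bash
cat > h.py <<'E'
import numpy as np, cv2
from scipy.spatial.transform import Rotation as R
from station import r
def Rm(s):
    q=np.array(s["rotation"]); return R.from_quat(q).as_matrix() if q.size==4 else q.reshape(3,3)
def ray(s,p):
    d=Rm(s)@np.linalg.inv(s["mtx"])@np.array([p[0],p[1],1.]); return np.array(s["origin"]),d/np.linalg.norm(d)
def onz(s,p,z):
    o,d=ray(s,p); return o+d*(z-o[2])/d[2]
def proj(s,X):
    c=Rm(s).T@(np.array(X)-s["origin"]); u=s["mtx"]@c; return u[:2]/u[2]
def tri(obs):
    A=0;b=0;L=[ray(s,p) for s,p in obs]
    for o,d in L:
        P=np.eye(3)-np.outer(d,d); A=A+P; b=b+P@o
    X=np.linalg.solve(A,b); return X,[np.linalg.norm(np.cross(X-o,d)) for o,d in L]
E
python3 - <<'E'
from h import *
np.set_printoptions(precision=4,suppress=True)
t=r.snapshot("top");s=r.snapshot("scene")
for n,pt,ps in(("plugtop",(236.5,194),(380.5,274)),("big",(409,210),(228,265)),("small",(449,278),(231,225)),("cap",(279,207),(345,264)),("nip",(320,218),(312,247)),("tub",(291,132),(300,322)),("tape",(379,158),(227,300)),("nipple",(115,228),(519,318)),("handle",(429,243),(229,244))):
    print(n,*tri([(t,pt),(s,ps)]),onz(t,pt,.114)[:2],onz(t,pt,.016)[:2])
w=r.snapshot("wrist");st=r.state();T=R.from_quat(st["ee_rot"]).as_matrix()
print(w["mtx"],T.T@(w["origin"]-st["tcp_pos"]),T.T@Rm(w),T)
E
```

```text
plugtop [0.5985 0.1397 0.1127] [np.float64(0.00047848699334293305), np.float64(0.0004784869933428314)] [0.5984 0.1391] [0.6158 0.1527]
big [ 0.5822 -0.2673  0.0076] [np.float64(0.0006046231099180038), np.float64(0.0006046231099180668)] [ 0.5657 -0.25  ] [ 0.5807 -0.2654]
small [ 0.4172 -0.3607  0.0078] [np.float64(0.0011259740877265587), np.float64(0.0011259740877266615)] [ 0.4137 -0.338 ] [ 0.4174 -0.3599]
cap [0.5723 0.0449 0.0947] [np.float64(0.0009683102673986889), np.float64(0.0009683102673986751)] [0.5697 0.0427] [0.585  0.0491]
nip [ 0.5473 -0.0494  0.1003] [np.float64(0.0005669606361363334), np.float64(0.0005669606361363173)] [ 0.5456 -0.0498] [ 0.5591 -0.0503]
tub [0.7581 0.0209 0.0611] [np.float64(0.00029751303114992564), np.float64(0.00029751303114997513)] [0.743  0.0181] [0.7712 0.0227]
tape [ 0.7087 -0.193   0.0134] [np.float64(0.00035326272014957145), np.float64(0.00035326272014949567)] [ 0.6844 -0.1827] [ 0.7082 -0.193 ]
nipple [0.5279 0.4374 0.034 ] [np.float64(8.781116461534177e-05), np.float64(8.78111646152184e-05)] [0.5186 0.4098] [0.53   0.4435]
handle [ 0.5016 -0.3143  0.0089] [np.float64(7.513340395470976e-05), np.float64(7.513340395464064e-05)] [ 0.4915 -0.2943] [ 0.5009 -0.313 ]
[[360.5512   0.     322.1148]
 [  0.     360.5512 239.1441]
 [  0.       0.       1.    ]] [ 0.083   0.0008 -0.17  ] [[-0.0004 -0.9565 -0.2917]
 [ 1.     -0.0005  0.0005]
 [-0.0006 -0.2917  0.9565]] [[-0.9512  0.3087  0.    ]
 [ 0.3087  0.9512  0.    ]
 [-0.      0.0001 -1.    ]]
```

step_arm --pt "0.8 -0.96 0 0 0 -0.36 1" --pt "0.8 -0.96 0 0 0 -0.36 1" --pt "0.8 -0.96 0 0 0 -0.36 1" --pt "0.8 -0.96 0 0 0 -0.36 1" --pt "0.8 -0.96 0 0 0 -0.36 1" --pt "0.8 -0.96 0 0 0 -0.36 1" --pt "0.8 -0.96 0 0 0 -0.36 1" --pt "0.8 -0.96 0 0 0 -0.36 1"

```text
time: 2.05
tcp_pos: [0.362, 0.4246, 0.2147]
ee_rot: [0.352, 0.936, 0.0, 0.0]
ft_force: [-0.1, 0.5, 0.7]
finger_gap: 0.092
gripper_force: 0.0
```

step_arm --pt "0.8 -0.96 0 0 0 -0.36 1" --pt "0.8 -0.96 0 0 0 -0.36 1" --pt "0.8 -0.96 0 0 0 -0.36 1" --pt "0.8 -0.96 0 0 0 -0.36 1" --pt "0.8 -0.96 0 0 0 -0.36 1" --pt "0.8 -0.96 0 0 0 -0.36 1" --pt "0.8 -0.96 0 0 0 -0.36 1" --pt "0.8 -0.96 0 0 0 -0.36 1"

```text
time: 3.05
tcp_pos: [0.5218, 0.2325, 0.2146]
ee_rot: [0.532, 0.847, 0.0, 0.0]
ft_force: [0.5, 0.8, 0.1]
finger_gap: 0.0919
gripper_force: 0.0
```

step_arm --pt "0.8 -0.96 -0.3 0 0 -0.36 1" --pt "0.8 -0.96 -0.3 0 0 -0.36 1" --pt "0.8 -0.96 -0.3 0 0 -0.36 1" --pt "0.7 -0.96 -0.3 0 0 -0.36 1" --pt "0 0 0 0 0 0 1" --pt "0 0 0 0 0 0 1" --pt "0 0 0 0 0 0 1" --pt "0 0 0 0 0 0 1"

```text
time: 4.05
tcp_pos: [0.5979, 0.1393, 0.1849]
ee_rot: [0.612, 0.791, 0.0, -0.0]
ft_force: [0.1, 0.3, 0.4]
finger_gap: 0.0922
gripper_force: 0.0
```

Run:
```python
from h import *
np.set_printoptions(precision=4,suppress=True)
w=r.snapshot("wrist");cv2.imwrite("pics/w1.png",w["color"][:,:,::-1])
import pickle;pickle.dump(w,open("w1.pkl","wb"))
st=r.state();print(st["time"],st["tcp_pos"],st["ee_rot"],st["joint_pos"],w["origin"])
print(proj(w,[.5985,.1397,.114]))
for d in r.trace("wrist","plug"):print(d["score"],d["at"],d["region"].sum())
```

```text
4.1 [0.5979 0.1391 0.1849] [ 0.6122  0.7907  0.0003 -0.    ] [-0.5755  0.4494  0.3872  1.7448 -0.1986  0.9856  0.1401] [0.5772 0.2203 0.3549]
[322.6024 252.7609]
0.62 [322.7, 245.8] 2284
```

View pics/w1.png

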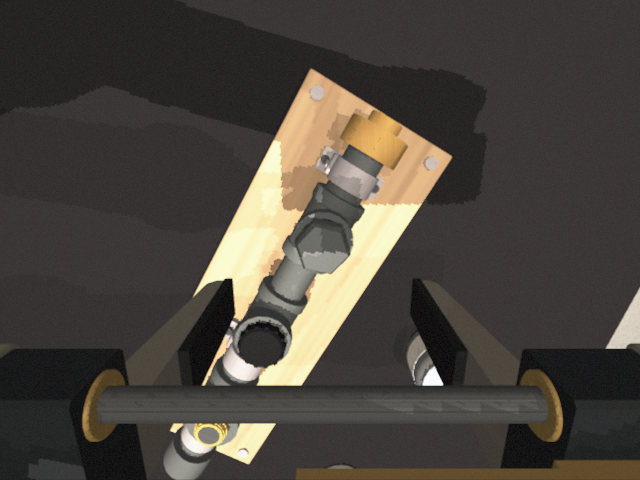

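Run:
```python
from h import *
w=cv2.imread("pics/w1.png")
c=w[200:290,275:375]
c=cv2.resize(c,None,fx=7,fy=6.5,interpolation=cv2.INTER_CUBIC)
c=cv2.convertScaleAbs(c,alpha=1.6)
cv2.imwrite("pics/w1c.png",c)
```

```text
(no output)
```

View pics/w1c.png

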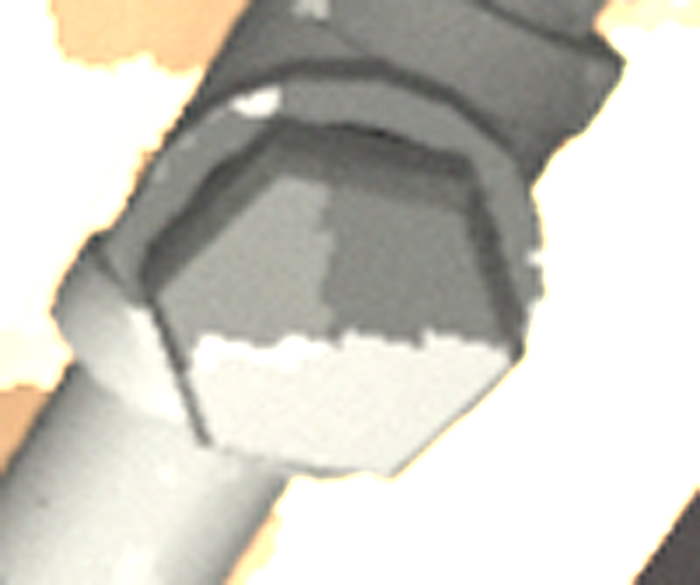

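```bash
cat > fitp.py <<'E'
from h import *
import pickle,sys
from scipy.optimize import least_squares
w=pickle.load(open("w1.pkl","rb"))
V=np.array([(155,295),(283,172),(470,205),(520,355),(392,470),(205,445)])/[7,6.5]+[275-.5+.07,200-.5+.07]
def hexv(x,y,yaw,af,z): 
    a=yaw+np.pi/6+np.arange(6)*np.pi/3; c=af/np.sqrt(3); return np.c_[x+c*np.cos(a),y+c*np.sin(a),np.full(6,z)]
def res(p):
    P=np.array([proj(w,v) for v in hexv(*p[:3],p[3],.114)])
    return np.array([P[np.argmin(np.hypot(*(P-v).T))]-v for v in V]).ravel()
best=min((least_squares(res,[.598,.139,y0,.035]) for y0 in np.radians([0,15,30,45])),key=lambda o:o.cost)
print(best.x,np.degrees(best.x[2])%60,best.cost,best.fun.round(2))
E
python3 fitp.py
```

```text
[0.59804561 0.14198536 0.56027982 0.03219538] 32.101669269477874 3.038349538262703 [ 0.2  -0.71 -0.34 -0.73 -0.84 -0.24 -0.42  0.79  0.03  1.13  1.42 -0.2 ]
```

step_arm --pt "-0.2 -0.96 0 0 0 -0.5 1" --pt "-0.2 -0.96 0 0 0 -0.5 1" --pt "-0.2 -0.96 0 0 0 -0.5 1" --pt "-0.2 -0.96 0 0 0 -0.5 1" --pt "-0.2 -0.96 0 0 0 -0.5 1" --pt "-0.2 -0.96 0 0 0 -0.5 1" --pt "-0.2 -0.96 0 0 0 -0.5 1" --pt "-0.2 -0.96 0 0 0 -0.5 1"

```text
time: 5.15
tcp_pos: [0.5578, -0.0553, 0.1846]
ee_rot: [0.808, 0.589, 0.0, 0.0]
ft_force: [0.6, -0.0, 0.1]
finger_gap: 0.0919
gripper_force: 0.0
```

step_arm --pt "-0.2 -0.96 0 0 0 -0.5 1" --pt "-0.2 -0.96 0 0 0 -0.5 1" --pt "-0.2 -0.96 0 0 0 -0.5 1" --pt "-0.2 -0.96 0 0 0 -0.5 1" --pt "-0.2 -0.96 0 0 0 -0.5 1" --pt "-0.2 -0.96 0 0 0 -0.5 1" --pt "-0.2 -0.96 0 0 0 -0.5 1" --pt "-0.2 -0.96 0 0 0 -0.5 1"

```text
time: 6.15
tcp_pos: [0.5179, -0.2473, 0.1846]
ee_rot: [0.939, 0.343, 0.0, 0.0]
ft_force: [0.3, -0.4, 0.0]
finger_gap: 0.0918
gripper_force: 0.0
```

step_arm --pt "-0.2 -0.96 -0.5 0 0 -0.5 1" --pt "-0.2 -0.96 -0.6 0 0 -0.5 1" --pt "-0.2 -0.8 -0.6 0 0 -0.4 1" --pt "0 0 -0.5 0 0 0 1" --pt "0 0 0 0 0 0 1" --pt "0 0 0 0 0 0 1" --pt "0 0 0 0 0 0 1" --pt "0 0 0 0 0 0 1"

```text
time: 7.15
tcp_pos: [0.5037, -0.3134, 0.1301]
ee_rot: [0.968, 0.253, 0.0, 0.0]
ft_force: [-0.4, -0.3, 0.7]
finger_gap: 0.0917
gripper_force: 0.0
```

Run:
```python
from h import *
np.set_printoptions(precision=4,suppress=True)
w=r.snapshot("wrist");cv2.imwrite("pics/w2.png",w["color"][:,:,::-1])
import pickle;pickle.dump(w,open("w2.pkl","wb"))
st=r.state();print(st["time"],st["tcp_pos"],st["ee_rot"],st["joint_pos"],w["origin"],st["ft_force"],st["torque"])
print(proj(w,[.5822,-.2673,.016]),proj(w,[.5,-.314,.042]))
for q in("spanner","ring_large"):
  for d in r.trace("wrist",q):print(d["score"],d["at"],d["region"].sum())
```

```text
7.2 [ 0.5035 -0.3135  0.13  ] [0.9676 0.2525 0.0003 0.0001] [-0.0453  0.5556  0.7335  1.854  -0.4643  0.9097 -0.154 ] [ 0.576  -0.2721  0.3001] [-0.0869 -0.2174 -0.4734] [-0.0046  0.1476  0.0051]
[320.7058 118.5179] [321.4886 249.5166]
0.87 [98.2, 312.9] 2443
0.85 [321.4, 219.8] 6214
0.85 [544.6, 247.2] 5522
0.78 [543.8, 246.2] 5491
0.71 [92.2, 314.9] 2402
0.35 [322.7, 222.2] 6043
```

View pics/w2.png

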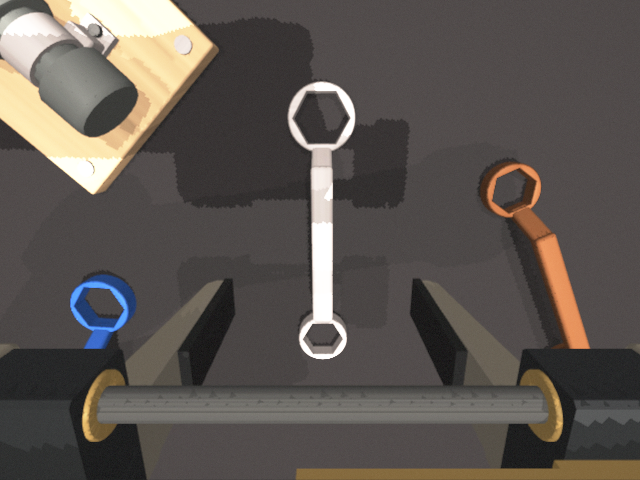

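Run:
```python
from h import *
import pickle
w=pickle.load(open("w2.pkl","rb"));g=cv2.cvtColor(w["color"],cv2.COLOR_RGB2GRAY)
np.set_printoptions(precision=4,suppress=True)
hsv=cv2.cvtColor(w["color"],cv2.COLOR_RGB2HSV)
m=((hsv[...,1]<60)&(g>120)).astype(np.uint8)
C=[]
for (x0,y0,x1,y1,z) in((280,75,365,160,.016),(292,310,355,365,.014)):
    c=max((c for c in cv2.findContours((1-m[y0:y1,x0:x1]),cv2.RETR_LIST,cv2.CHAIN_APPROX_NONE)[0] if cv2.contourArea(c)<2200 and cv2.contourArea(c)>300),key=cv2.contourArea)
    M=cv2.moments(c);p=(M["m10"]/M["m00"]+x0,M["m01"]/M["m00"]+y0)
    o=onz(w,p,z);C.append(o);print(p,cv2.contourArea(c),o)
d=C[0]-C[1];print(np.linalg.norm(d[:2]),np.degrees(np.arctan2(d[1],d[0])),(C[0]+C[1])/2)
st=r.state();x=R.from_quat(st["ee_rot"]).as_matrix()[:,0];print(np.degrees(np.arctan2(x[1],x[0])),st["tcp_pos"])
```

```text
(320.86547647012765, 117.44342651319396) 2128.5 [ 0.5829 -0.267   0.016 ]
(323.9973462559132, 339.3897542402215) 1444.5 [ 0.4179 -0.3625  0.014 ]
0.19064550443792921 30.038186792792445 [ 0.5004 -0.3147  0.015 ]
29.235906418010412 [ 0.5034 -0.3136  0.1298]
```

step_arm --pt "-0.12 -0.04 -0.9 0 0 0.1 1" --pt "0 0 -0.9 0 0 0 0.8" --pt "0 0 -0.9 0 0 0 0.6" --pt "0 0 -0.9 0 0 0 0.5" --pt "0 0 -0.9 0 0 0 0.5" --pt "0 0 0 0 0 0 0.4" --pt "0 0 0 0 0 0 0.3" --pt "0 0 0 0 0 0 0" --newtons 50

```text
time: 8.3
tcp_pos: [0.5008, -0.3152, 0.018]
ee_rot: [0.966, 0.259, 0.001, 0.001]
ft_force: [0.5, -0.6, 0.2]
finger_gap: 0.024
gripper_force: 0.0
```

step_arm --pt "0 0 0 0 0 0 0" --pt "0 0 0 0 0 0 0" --pt "0 0 0 0 0 0 0" --pt "0 0 0.3 0 0 0 0" --pt "0 0 0.9 0 0 0 0" --pt "0 0 0.9 0 0 0 0" --pt "0 0 0.9 0 0 0 0" --pt "0 0 0.9 0 0 0 0"

```text
time: 9.3
tcp_pos: [0.5003, -0.3149, 0.1168]
ee_rot: [0.966, 0.259, 0.001, 0.0]
ft_force: [-0.1, -0.3, -3.1]
finger_gap: 0.0152
gripper_force: 50.0
```

Run:
```python
from h import *
np.set_printoptions(precision=4,suppress=True)
w=r.snapshot("wrist");cv2.imwrite("pics/w3.png",w["color"][:,:,::-1])
import pickle;st=r.state();pickle.dump((w,st),open("w3.pkl","wb"))
print({k:np.round(v,4) for k,v in st.items()})
```

```text
{'time': np.float64(9.35), 'joint_pos': array([-0.0324,  0.5662,  0.7228,  1.8644, -0.478 ,  0.8851, -0.125 ]), 'qd': array([ 0.0188,  0.0247, -0.0161, -0.0048, -0.0443, -0.0796,  0.034 ]), 'joint_efforts': array([ -1.6952, -39.9995,   7.2686, -16.7165,  -0.0453,   0.2354,
         0.0074]), 'tcp_pos': array([ 0.5018, -0.3161,  0.1196]), 'ee_rot': array([0.9659, 0.2588, 0.0023, 0.0018]), 'ft_force': array([ 1.8763, -1.2777, -0.5003]), 'torque': array([-0.1015,  0.0373, -0.0198]), 'gripper_force': np.float64(49.9916), 'finger_gap': np.float64(0.0152)}
```

View pics/w3.png

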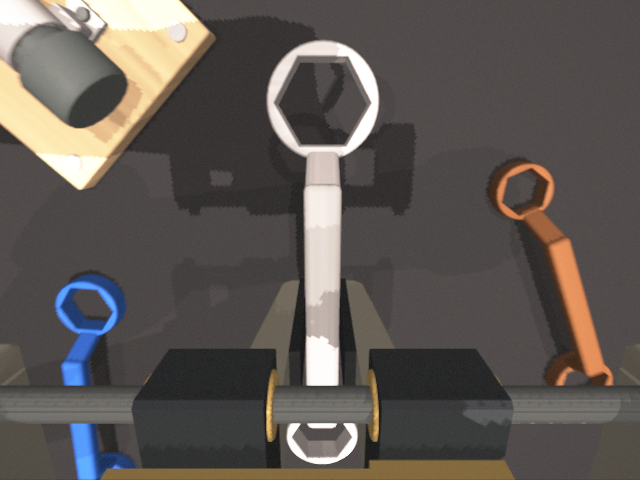

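step_arm --pt "0.3 0.85 0.9 0 0 0.95 0" --pt "0.3 0.85 0.9 0 0 0.95 0" --pt "0.3 0.85 0.9 0 0 0.95 0" --pt "0.3 0.85 0.8 0 0 0.95 0" --pt "0.3 0.85 0 0 0 0.95 0" --pt "0.3 0.85 0 0 0 0.95 0" --pt "0.3 0.85 0 0 0 0.95 0" --pt "0.3 0.85 0 0 0 0.95 0"

```text
time: 10.35
tcp_pos: [0.5601, -0.1443, 0.2028]
ee_rot: [0.701, 0.713, 0.0, 0.0]
ft_force: [-0.3, -0.2, -3.7]
finger_gap: 0.0154
gripper_force: 50.0
```

step_arm --pt "0.3 0.85 0 0 0 0.95 0" --pt "0.3 0.85 0 0 0 0.95 0" --pt "0.3 0.85 0 0 0 0.95 0" --pt "0.3 0.85 0 0 0 0.95 0" --pt "0.3 0.85 0 0 0 0.95 0" --pt "0.3 0.85 0 0 0 0.95 0" --pt "0.3 0.85 0 0 0 0.95 0" --pt "0.3 0.85 0 0 0 0.95 0"

```text
time: 11.35
tcp_pos: [0.6202, 0.0254, 0.2027]
ee_rot: [0.243, 0.97, -0.0, 0.0]
ft_force: [0.3, -0.3, -3.9]
finger_gap: 0.0153
gripper_force: 50.0
```

step_arm --pt "0.3 0.85 0 0 0 0.95 0" --pt "0.3 0.85 0 0 0 0.95 0" --pt "0.3 0.85 0 0 0 0.95 0" --pt "0.3 0.85 0 0 0 0.95 0" --pt "0.3 0.85 0 0 0 0.95 0" --pt "0.3 0.85 0 0 0 0.95 0" --pt "0.2 0.7 0 0 0 0.8 0" --pt "0 0 0 0 0 0 0"

```text
time: 12.35
tcp_pos: [0.6699, 0.1716, 0.2021]
ee_rot: [-0.205, 0.979, 0.0, -0.0]
ft_force: [-0.3, 0.0, -3.1]
finger_gap: 0.0153
gripper_force: 50.0
```

Run:
```python
from h import *
st=r.state();np.set_printoptions(precision=4,suppress=True)
T=R.from_quat(st["ee_rot"]).as_matrix();print(st["time"],st["tcp_pos"],T,st["joint_pos"],st["ft_force"],st["torque"])
print(np.degrees(np.arctan2(T[1,0],T[0,0]))%360)
```

```text
12.35 [0.6699 0.1716 0.2021] [[-0.9159 -0.4014 -0.0001]
 [-0.4014  0.9159  0.0004]
 [-0.      0.0004 -1.    ]] [-0.3083  0.5485  0.0136  1.5026 -0.0084  1.0906  1.6911] [-0.2996  0.0316 -3.1346] [ 0.0608  0.0272 -0.0059]
203.6687069345417
```

step_arm --pt "0.2 0.4 -0.5 0 0 0.5 0" --pt "0.15 0.4 -0.5 0 0 0.55 0" --pt "0 0 -0.5 0 0 0 0" --pt "0 0 -0.5 0 0 0 0" --pt "0 0 0 0 0 0 0" --pt "0 0 0 0 0 0 0" --pt "0 0 0 0 0 0 0" --pt "0 0 0 0 0 0 0"

```text
time: 13.35
tcp_pos: [0.6792, 0.1903, 0.1527]
ee_rot: [-0.276, 0.961, 0.0, 0.0]
ft_force: [-0.4, 0.1, -4.0]
finger_gap: 0.0153
gripper_force: 50.0
```

Run:
```python
from h import *
import pickle
st=r.state();np.set_printoptions(precision=4,suppress=True)
w=r.snapshot("wrist");pickle.dump((w,st),open("w4.pkl","wb"))
T=R.from_quat(st["ee_rot"]).as_matrix();print(st["time"],st["tcp_pos"],T[:,2],st["ft_force"],st["torque"])
print(np.degrees(np.arctan2(T[1,0],T[0,0]))%360, st["tcp_pos"]+T@[.095,0,.018], proj(w,st["tcp_pos"]+T@[.095,0,.002]),proj(w,[.598,.1415,.114]))
c=w["color"][20:180,230:420,::-1];c=cv2.resize(c,None,fx=4,fy=3.75,interpolation=cv2.INTER_CUBIC)
cv2.imwrite("pics/w4.png",cv2.convertScaleAbs(c,alpha=1.3))
```

```text
13.35 [0.6792 0.1903 0.1527] [ 0.0009  0.0003 -1.    ] [-0.3622  0.1112 -4.0124] [ 0.0462 -0.0345  0.0314]
212.00598160735214 [0.5987 0.1399 0.1346] [320.4187  99.2803] [323.7889 105.0876]
```

View pics/w4.png

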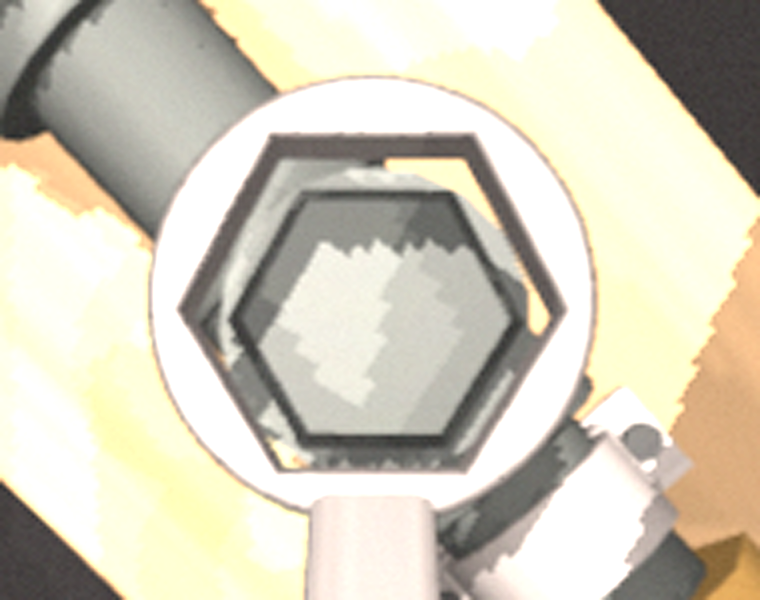

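```bash
cat > fit4.py <<'E'
from h import *
import pickle
from scipy.optimize import least_squares
def hexv(x,y,yaw,af,z): 
    a=yaw+np.pi/6+np.arange(6)*np.pi/3; c=af/np.sqrt(3); return np.c_[x+c*np.cos(a),y+c*np.sin(a),np.full(6,z)]
def fit(w,V,z,x0):
    def res(p):
        P=np.array([proj(w,v) for v in hexv(*p,z)])
        return np.array([P[np.argmin(np.hypot(*(P-v).T))]-v for v in V]).ravel()
    return least_squares(res,x0)
E
python3 - <<'E'
from fit4 import *
np.set_printoptions(precision=4,suppress=True)
w,st=pickle.load(open("w4.pkl","rb"));T=R.from_quat(st["ee_rot"]).as_matrix()
f=lambda V:np.array(V)/[4,3.75]+[230-.37,20-.37]
a=np.radians(212)
zr=st["tcp_pos"][2]-.002
o=fit(w,f([(272,135),(472,135),(565,308),(468,470),(282,470),(180,310)]),zr,[.598,.141,a,.0374])
q=fit(w,f([(305,195),(455,195),(520,318),(448,437),(305,437),(235,318)]),.114,[.598,.141,a,.033])
for s in(o,q):print(s.x,np.degrees(s.x[2]),s.cost)
print("move mm",(q.x-o.x)[:2]*1e3, "ring in tool",T.T@(np.r_[o.x[:2],zr]-st["tcp_pos"]))
E
```

```text
[0.599  0.1414 3.7062 0.0373] 212.34859191739653 0.18896569549192968
[0.5977 0.1415 3.694  0.0333] 211.64935162881378 1.3563827263487072
move mm [-1.2818  0.0952] ring in tool [0.0939 0.0011 0.0019]
```

step_arm --pt "-0.04 -0.016 -0.2 0 0 -0.045 0" --pt "0 0 -0.2 0 0 0 0" --pt "0 0 -0.2 0 0 0 0" --pt "0 0 -0.1 0 0 0 0" --pt "0 0 -0.1 0 0 0 0" --pt "0 0 -0.1 0 0 0 0" --pt "0 0 -0.1 0 0 0 0" --pt "0 0 0 0 0 0 0"

```text
time: 14.4
tcp_pos: [0.6778, 0.1898, 0.1268]
ee_rot: [-0.273, 0.962, 0.0, -0.0]
ft_force: [-0.3, 0.1, -3.8]
finger_gap: 0.0154
gripper_force: 50.0
```

step_arm --pt "0 0 -0.08 0 0 0 0" --pt "0 0 -0.08 0 0 0 0" --pt "0 0 -0.08 0 0 0 0" --pt "0 0 -0.08 0 0 0 0" --pt "0 0 -0.08 0 0 0 0" --pt "0 0 -0.06 0 0 0 0" --pt "0 0 0 0 0 0 0" --pt "0 0 0 0 0 0 0"

```text
time: 15.4
tcp_pos: [0.6782, 0.1901, 0.1157]
ee_rot: [-0.273, 0.962, 0.0, 0.0]
ft_force: [2.2, 1.3, -2.3]
finger_gap: 0.0154
gripper_force: 50.0
```

```bash
cat > tq.py <<'E'
from h import *
np.set_printoptions(precision=3,suppress=True)
P=np.array([.5977,.1415])
def show():
    st=r.state();T=R.from_quat(st["ee_rot"]).as_matrix();p=st["tcp_pos"]
    rr=p[:2]-P;F=st["ft_force"];M=st["torque"]
    print("t",st["time"],"tcp",p.round(4),"yaw",np.degrees(np.arctan2(T[1,0],T[0,0]))%360,"handle ang",np.degrees(np.arctan2(rr[1],rr[0]))+180,"r",np.hypot(*rr),
     "F",F,"M",M,"rxF",rr[0]*F[1]-rr[1]*F[0],"j",st["joint_pos"])
if __name__=="__main__":show()
E
python3 tq.py
```

```text
t 15.4 tcp [0.678 0.19  0.116] yaw 211.66119568866267 handle ang 211.1121812988854 r 0.09398508429741717 F [ 2.248  1.319 -2.286] M [ 0.309 -0.389 -0.056] rxF -0.0030658847664813693 j [-0.308  0.657 -0.019  1.529  0.014  0.955  1.792]
```

```bash
cat > arc.py <<'E'
import numpy as np,sys
psi,d,n=map(float,sys.argv[1:4])
def tcp(p):
    p=np.radians(p);return -.0939*np.array([np.cos(p),np.sin(p)])-.0011*np.array([np.sin(p),-np.cos(p)])
rows=[]
for k in range(int(n)):
    q=(tcp(psi+d)-tcp(psi))/.025;psi+=d;rows.append([round(q[0],3),round(q[1],3),0,0,0,round(d/8,3),0])
print(psi);print(rows)
E
python3 arc.py 211.65 -1.6 7;python3 arc.py 200.45 -1.6 7
```

```text
200.45000000000005
[[np.float64(0.053), np.float64(-0.091), 0, 0, 0, -0.2, 0], [np.float64(0.05), np.float64(-0.092), 0, 0, 0, -0.2, 0], [np.float64(0.048), np.float64(-0.093), 0, 0, 0, -0.2, 0], [np.float64(0.045), np.float64(-0.095), 0, 0, 0, -0.2, 0], [np.float64(0.042), np.float64(-0.096), 0, 0, 0, -0.2, 0], [np.float64(0.04), np.float64(-0.097), 0, 0, 0, -0.2, 0], [np.float64(0.037), np.float64(-0.098), 0, 0, 0, -0.2, 0]]
189.25000000000003
[[np.float64(0.034), np.float64(-0.099), 0, 0, 0, -0.2, 0], [np.float64(0.031), np.float64(-0.1), 0, 0, 0, -0.2, 0], [np.float64(0.029), np.float64(-0.101), 0, 0, 0, -0.2, 0], [np.float64(0.026), np.float64(-0.102), 0, 0, 0, -0.2, 0], [np.float64(0.023), np.float64(-0.102), 0, 0, 0, -0.2, 0], [np.float64(0.02), np.float64(-0.103), 0, 0, 0, -0.2, 0], [np.float64(0.017), np.float64(-0.103), 0, 0, 0, -0.2, 0]]
```

step_arm --pt "0.028 0.016 0.02 0 0 0 0" --pt "0.053 -0.091 0 0 0 -0.2 0" --pt "0.05 -0.092 0 0 0 -0.2 0" --pt "0.048 -0.093 0 0 0 -0.2 0" --pt "0.045 -0.095 0 0 0 -0.2 0" --pt "0.042 -0.096 0 0 0 -0.2 0" --pt "0.04 -0.097 0 0 0 -0.2 0" --pt "0.037 -0.098 0 0 0 -0.2 0"

```text
time: 16.4
tcp_pos: [0.6863, 0.1737, 0.116]
ee_rot: [-0.177, 0.984, 0.0, -0.0]
ft_force: [-1.2, 0.9, -4.4]
finger_gap: 0.016
gripper_force: 50.0
```

```bash
python3 tq.py
```

```text
t 16.4 tcp [0.686 0.174 0.116] yaw 200.3565816042296 handle ang 199.94610720942816 r 0.0942807460407835 F [-1.174  0.936 -4.418] M [0.34  0.202 0.255] rxF 0.12069091674819261 j [-0.314  0.662  0.029  1.52  -0.022  0.96   1.647]
```

step_arm --pt "-0.01 -0.004 0 0 0 0 0" --pt "0 0 0 0 0 0 0" --pt "0 0 0 0 0 0 0" --pt "0 0 0 0 0 0 0" --pt "0 0 0 0 0 0 0" --pt "0 0 0 0 0 0 0" --pt "0 0 0 0 0 0 0" --pt "0 0 0 0 0 0 0"

```text
time: 17.4
tcp_pos: [0.6863, 0.1736, 0.1161]
ee_rot: [-0.178, 0.984, -0.0, 0.0]
ft_force: [-0.2, 0.5, -4.3]
finger_gap: 0.0151
gripper_force: 50.0
```

```bash
python3 tq.py
python3 - <<'E'
from h import *
for i in range(4):
    r.snapshot("wrist");s=r.state();print(s["ft_force"].round(2),s["torque"].round(3))
E
```

```text
t 17.4 tcp [0.686 0.174 0.116] yaw 200.45814303110004 handle ang 199.9063202006115 r 0.094231244828037 F [-0.217  0.489 -4.302] M [ 0.106 -0.011  0.107] rxF 0.05026803927466485 j [-0.314  0.661  0.029  1.521 -0.022  0.96   1.649]
[-0.07  0.56 -2.68] [0.122 0.037 0.12 ]
[ 0.27  0.79 -4.11] [ 0.119 -0.028  0.147]
[-0.02  0.81 -4.07] [0.138 0.055 0.101]
[ 0.16  0.19 -5.05] [ 0.092 -0.049  0.097]
```

```bash
cat >> tq.py <<'E'
    v=[]
    for i in range(4):
        r.snapshot("wrist");s=r.state();rr=s["tcp_pos"][:2]-P;F=s["ft_force"];v.append([rr[0]*F[1]-rr[1]*F[0]+s["torque"][2],F[:2]@rr/np.hypot(*rr),F[2],s["torque"][2]])
    print("TOTAL,radial,Fz,Mz",np.mean(v,0),np.std(v,0))
E
sed -i 's/round(q\[0\],3)/float(round(q[0],3))/;s/round(q\[1\],3)/float(round(q[1],3))/' arc.py
for a in 200.45 190.85 181.25 171.65 162.05;do python3 arc.py $a -1.6 6;done
```

```text
190.85000000000002
[[0.034, -0.099, 0, 0, 0, -0.2, 0], [0.031, -0.1, 0, 0, 0, -0.2, 0], [0.029, -0.101, 0, 0, 0, -0.2, 0], [0.026, -0.102, 0, 0, 0, -0.2, 0], [0.023, -0.102, 0, 0, 0, -0.2, 0], [0.02, -0.103, 0, 0, 0, -0.2, 0]]
181.25000000000003
[[0.017, -0.103, 0, 0, 0, -0.2, 0], [0.014, -0.104, 0, 0, 0, -0.2, 0], [0.011, -0.104, 0, 0, 0, -0.2, 0], [0.008, -0.105, 0, 0, 0, -0.2, 0], [0.005, -0.105, 0, 0, 0, -0.2, 0], [0.003, -0.105, 0, 0, 0, -0.2, 0]]
171.65000000000003
[[-0.0, -0.105, 0, 0, 0, -0.2, 0], [-0.003, -0.105, 0, 0, 0, -0.2, 0], [-0.006, -0.105, 0, 0, 0, -0.2, 0], [-0.009, -0.104, 0, 0, 0, -0.2, 0], [-0.012, -0.104, 0, 0, 0, -0.2, 0], [-0.015, -0.104, 0, 0, 0, -0.2, 0]]
162.05000000000004
[[-0.018, -0.103, 0, 0, 0, -0.2, 0], [-0.021, -0.103, 0, 0, 0, -0.2, 0], [-0.024, -0.102, 0, 0, 0, -0.2, 0], [-0.026, -0.101, 0, 0, 0, -0.2, 0], [-0.029, -0.101, 0, 0, 0, -0.2, 0], [-0.032, -0.1, 0, 0, 0, -0.2, 0]]
152.45000000000005
[[-0.035, -0.099, 0, 0, 0, -0.2, 0], [-0.038, -0.098, 0, 0, 0, -0.2, 0], [-0.04, -0.097, 0, 0, 0, -0.2, 0], [-0.043, -0.096, 0, 0, 0, -0.2, 0], [-0.046, -0.094, 0, 0, 0, -0.2, 0], [-0.048, -0.093, 0, 0, 0, -0.2, 0]]
```

step_arm --pt "0.034 -0.099 0 0 0 -0.2 0" --pt "0.031 -0.1 0 0 0 -0.2 0" --pt "0.029 -0.101 0 0 0 -0.2 0" --pt "0.026 -0.102 0 0 0 -0.2 0" --pt "0.023 -0.102 0 0 0 -0.2 0" --pt "0.02 -0.103 0 0 0 -0.2 0" --pt "0 0 0 0 0 0 0" --pt "0 0 0 0 0 0 0"

```text
time: 18.6
tcp_pos: [0.6906, 0.1582, 0.1162]
ee_rot: [-0.095, 0.996, -0.0, 0.0]
ft_force: [0.3, 0.7, -3.0]
finger_gap: 0.0155
gripper_force: 50.0
```

```bash
python3 tq.py
```

```text
File "tq.py", line 10
    v=[]
IndentationError: unexpected indent
```

```bash
sed -i 's/^if __name__=="__main__":show()/if __name__=="__main__":\n    show()/' tq.py; python3 tq.py
```

```text
t 18.6 tcp [0.691 0.158 0.116] yaw 190.84762983334406 handle ang 190.22090490288195 r 0.09435157130025691 F [ 0.32   0.73  -2.957] M [ 0.227 -0.262  0.129] rxF 0.06245982695860229 j [-0.319  0.661  0.07   1.522 -0.052  0.96   1.526]
TOTAL,radial,Fz,Mz [ 0.141  1.278 -4.296  0.09 ] [0.031 0.347 0.188 0.011]
```

step_arm --pt "0.02 -0.103 0 0 0 -0.2 0" --pt "0.014 -0.104 0 0 0 -0.2 0" --pt "0.011 -0.104 0 0 0 -0.2 0" --pt "0.008 -0.105 0 0 0 -0.2 0" --pt "0.005 -0.105 0 0 0 -0.2 0" --pt "0.003 -0.105 0 0 0 -0.2 0" --pt "0 0 0 0 0 0 0" --pt "0 0 0 0 0 0 0"

```text
time: 19.8
tcp_pos: [0.6922, 0.1425, 0.1163]
ee_rot: [-0.011, 1.0, -0.0, 0.0]
ft_force: [3.3, 0.6, -3.4]
finger_gap: 0.0153
gripper_force: 50.0
```

```bash
python3 tq.py
```

```text
t 19.8 tcp [0.692 0.142 0.116] yaw 181.24182676108327 handle ang 180.6002615982965 r 0.09448964519823458 F [ 3.336  0.647 -3.403] M [ 0.217 -0.699  0.082] rxF 0.05785647819408582 j [-0.325  0.659  0.111  1.529 -0.083  0.957  1.403]
TOTAL,radial,Fz,Mz [ 0.182  3.228 -3.032  0.098] [0.033 0.116 0.444 0.008]
```

step_arm --pt "0.02 -0.105 0 0 0 -0.2 0" --pt "-0.003 -0.105 0 0 0 -0.2 0" --pt "-0.006 -0.105 0 0 0 -0.2 0" --pt "-0.009 -0.104 0 0 0 -0.2 0" --pt "-0.012 -0.104 0 0 0 -0.2 0" --pt "-0.015 -0.104 0 0 0 -0.2 0" --pt "0 0 0 0 0 0 0" --pt "0 0 0 0 0 0 0"

```text
time: 21.0
tcp_pos: [0.6913, 0.1268, 0.1161]
ee_rot: [0.073, 0.997, -0.0, 0.0]
ft_force: [2.8, -0.2, -3.1]
finger_gap: 0.0152
gripper_force: 50.0
```

```bash
python3 tq.py
```

```text
t 21.0 tcp [0.691 0.127 0.116] yaw 171.64537383896678 handle ang 171.05571875892008 r 0.09472458293853767 F [ 2.804 -0.168 -3.077] M [ 0.057 -0.624  0.067] rxF 0.02554048840206775 j [-0.332  0.654  0.152  1.542 -0.113  0.954  1.28 ]
TOTAL,radial,Fz,Mz [ 0.114  2.871 -3.389  0.094] [0.035 0.386 0.317 0.012]
```

Still running. Continue, easing radially outward.

step_arm --pt "0.002 -0.106 0 0 0 -0.2 0" --pt "-0.021 -0.103 0 0 0 -0.2 0" --pt "-0.024 -0.102 0 0 0 -0.2 0" --pt "-0.026 -0.101 0 0 0 -0.2 0" --pt "-0.029 -0.101 0 0 0 -0.2 0" --pt "-0.032 -0.1 0 0 0 -0.2 0" --pt "0 0 0 0 0 0 0" --pt "0 0 0 0 0 0 0"

```text
time: 22.2
tcp_pos: [0.6878, 0.1115, 0.116]
ee_rot: [0.156, 0.988, -0.0, -0.0]
ft_force: [1.0, -0.2, -3.3]
finger_gap: 0.0156
gripper_force: 50.0
```

```bash
python3 tq.py; for a in 152.45 142.85 133.25 123.65;do python3 arc.py $a -1.6 6;done
```

```text
t 22.2 tcp [0.688 0.112 0.116] yaw 162.0496351204166 handle ang 161.5971864157636 r 0.09498108359277922 F [ 0.986 -0.171 -3.308] M [-0.082 -0.299  0.091] rxF 0.014115319430287666 j [-0.34   0.647  0.193  1.561 -0.143  0.948  1.156]
TOTAL,radial,Fz,Mz [ 0.138  0.945 -3.428  0.143] [0.042 0.458 0.464 0.025]
142.85000000000002
[[-0.051, -0.092, 0, 0, 0, -0.2, 0], [-0.053, -0.09, 0, 0, 0, -0.2, 0], [-0.056, -0.089, 0, 0, 0, -0.2, 0], [-0.058, -0.087, 0, 0, 0, -0.2, 0], [-0.061, -0.085, 0, 0, 0, -0.2, 0], [-0.063, -0.084, 0, 0, 0, -0.2, 0]]
133.25000000000003
[[-0.065, -0.082, 0, 0, 0, -0.2, 0], [-0.068, -0.08, 0, 0, 0, -0.2, 0], [-0.07, -0.078, 0, 0, 0, -0.2, 0], [-0.072, -0.076, 0, 0, 0, -0.2, 0], [-0.074, -0.074, 0, 0, 0, -0.2, 0], [-0.076, -0.072, 0, 0, 0, -0.2, 0]]
123.65000000000003
[[-0.078, -0.07, 0, 0, 0, -0.2, 0], [-0.08, -0.068, 0, 0, 0, -0.2, 0], [-0.082, -0.065, 0, 0, 0, -0.2, 0], [-0.084, -0.063, 0, 0, 0, -0.2, 0], [-0.086, -0.061, 0, 0, 0, -0.2, 0], [-0.087, -0.058, 0, 0, 0, -0.2, 0]]
114.05000000000004
[[-0.089, -0.056, 0, 0, 0, -0.2, 0], [-0.09, -0.053, 0, 0, 0, -0.2, 0], [-0.092, -0.051, 0, 0, 0, -0.2, 0], [-0.093, -0.048, 0, 0, 0, -0.2, 0], [-0.094, -0.046, 0, 0, 0, -0.2, 0], [-0.096, -0.043, 0, 0, 0, -0.2, 0]]
```

step_arm --pt "-0.035 -0.099 0 0 0 -0.2 0" --pt "-0.038 -0.098 0 0 0 -0.2 0" --pt "-0.04 -0.097 0 0 0 -0.2 0" --pt "-0.043 -0.096 0 0 0 -0.2 0" --pt "-0.046 -0.094 0 0 0 -0.2 0" --pt "-0.048 -0.093 0 0 0 -0.2 0" --pt "0 0 0 0 0 0 0" --pt "0 0 0 0 0 0 0"

```text
time: 23.4
tcp_pos: [0.6817, 0.097, 0.1161]
ee_rot: [0.238, 0.971, -0.0, 0.0]
ft_force: [0.7, -0.3, -4.0]
finger_gap: 0.0155
gripper_force: 50.0
```

```bash
python3 tq.py
```

```text
t 23.4 tcp [0.682 0.097 0.116] yaw 152.44747165064652 handle ang 152.10866131268952 r 0.09508239356269174 F [ 0.737 -0.274 -3.98 ] M [-0.268 -0.485  0.13 ] rxF 0.009786546727225145 j [-0.351  0.637  0.235  1.587 -0.172  0.939  1.031]
TOTAL,radial,Fz,Mz [ 0.116  1.774 -3.377  0.143] [0.07  0.487 0.499 0.034]
```

step_arm --pt "-0.045 -0.095 0 0 0 -0.2 0" --pt "-0.053 -0.09 0 0 0 -0.2 0" --pt "-0.056 -0.089 0 0 0 -0.2 0" --pt "-0.058 -0.087 0 0 0 -0.2 0" --pt "-0.061 -0.085 0 0 0 -0.2 0" --pt "-0.063 -0.084 0 0 0 -0.2 0" --pt "0 0 0 0 0 0 0" --pt "0 0 0 0 0 0 0"

```text
time: 24.6
tcp_pos: [0.6733, 0.0837, 0.1161]
ee_rot: [0.319, 0.948, -0.0, 0.0]
ft_force: [2.5, -1.7, -3.3]
finger_gap: 0.0154
gripper_force: 50.0
```

```bash
python3 tq.py
```

```text
t 24.6 tcp [0.673 0.084 0.116] yaw 142.84127094111605 handle ang 142.62597678310388 r 0.09519424499942958 F [ 2.472 -1.716 -3.348] M [-0.525 -0.642  0.166] rxF 0.01301953075904913 j [-0.365  0.624  0.277  1.617 -0.2    0.928  0.904]
TOTAL,radial,Fz,Mz [ 0.195  3.724 -3.01   0.189] [0.051 0.315 0.225 0.014]
```

step_arm --pt "-0.043 -0.099 0 0 0 -0.2 0" --pt "-0.068 -0.08 0 0 0 -0.2 0" --pt "-0.07 -0.078 0 0 0 -0.2 0" --pt "-0.072 -0.076 0 0 0 -0.2 0" --pt "-0.074 -0.074 0 0 0 -0.2 0" --pt "-0.076 -0.072 0 0 0 -0.2 0" --pt "0 0 0 0 0 0 0" --pt "0 0 0 0 0 0 0"

```text
time: 25.8
tcp_pos: [0.663, 0.072, 0.116]
ee_rot: [0.397, 0.918, -0.0, -0.0]
ft_force: [1.1, -1.5, -2.8]
finger_gap: 0.0152
gripper_force: 50.0
```

```bash
python3 tq.py
```

```text
t 25.8 tcp [0.663 0.072 0.116] yaw 133.25156508047075 handle ang 133.20956617285609 r 0.09538721896448703 F [ 1.142 -1.528 -2.771] M [-0.426 -0.217  0.148] rxF -0.020366716304431515 j [-0.382  0.611  0.318  1.651 -0.228  0.917  0.776]
TOTAL,radial,Fz,Mz [ 0.19   1.886 -2.698  0.218] [0.025 0.509 0.148 0.003]
```

step_arm --pt "-0.078 -0.07 0 0 0 -0.2 0" --pt "-0.08 -0.068 0 0 0 -0.2 0" --pt "-0.082 -0.065 0 0 0 -0.2 0" --pt "-0.084 -0.063 0 0 0 -0.2 0" --pt "-0.086 -0.061 0 0 0 -0.2 0" --pt "-0.087 -0.058 0 0 0 -0.2 0" --pt "0 0 0 0 0 0 0" --pt "0 0 0 0 0 0 0"

```text
time: 27.0
tcp_pos: [0.6507, 0.0622, 0.1161]
ee_rot: [0.472, 0.881, -0.0, -0.0]
ft_force: [1.2, -3.6, -2.1]
finger_gap: 0.0156
gripper_force: 50.0
```

```bash
python3 tq.py
```

```text
t 27.0 tcp [0.651 0.062 0.116] yaw 123.64672865255375 handle ang 123.7743000216247 r 0.09540070356840862 F [ 1.174 -3.591 -2.117] M [-0.727 -0.221  0.205] rxF -0.09734515929905685 j [-0.405  0.595  0.361  1.689 -0.254  0.905  0.645]
TOTAL,radial,Fz,Mz [ 0.142  3.35  -2.678  0.206] [0.068 0.449 0.43  0.05 ]
```

step_arm --pt "-0.081 -0.08 0 0 0 -0.2 0" --pt "-0.09 -0.053 0 0 0 -0.2 0" --pt "-0.092 -0.051 0 0 0 -0.2 0" --pt "-0.093 -0.048 0 0 0 -0.2 0" --pt "-0.094 -0.046 0 0 0 -0.2 0" --pt "0 0 0 0 0 0 0" --pt "0 0 0 0 0 0 0" --pt "0 0 0 0 0 0 0"

```text
time: 28.2
tcp_pos: [0.6394, 0.0555, 0.116]
ee_rot: [0.532, 0.846, -0.0, -0.0]
ft_force: [0.0, -0.9, -3.2]
finger_gap: 0.0153
gripper_force: 50.0
```

```bash
python3 tq.py; python3 arc.py 115.65 -1.6 9
```

```text
t 28.2 tcp [0.639 0.056 0.116] yaw 115.65580486722742 handle ang 115.88936192655846 r 0.09557094103548666 F [ 0.026 -0.935 -3.192] M [-0.402 -0.096  0.215] rxF -0.03674395592296166 j [-0.426  0.582  0.396  1.722 -0.276  0.894  0.534]
TOTAL,radial,Fz,Mz [ 0.142  1.991 -2.767  0.218] [0.06  0.649 0.559 0.025]
101.25000000000006
[[-0.096, -0.043, 0, 0, 0, -0.2, 0], [-0.097, -0.04, 0, 0, 0, -0.2, 0], [-0.098, -0.038, 0, 0, 0, -0.2, 0], [-0.099, -0.035, 0, 0, 0, -0.2, 0], [-0.1, -0.032, 0, 0, 0, -0.2, 0], [-0.101, -0.029, 0, 0, 0, -0.2, 0], [-0.102, -0.026, 0, 0, 0, -0.2, 0], [-0.102, -0.024, 0, 0, 0, -0.2, 0], [-0.103, -0.021, 0, 0, 0, -0.2, 0]]
```

step_arm --pt "-0.096 -0.043 0 0 0 -0.2 0" --pt "-0.097 -0.04 0 0 0 -0.2 0" --pt "-0.098 -0.038 0 0 0 -0.2 0" --pt "-0.099 -0.035 0 0 0 -0.2 0" --pt "-0.1 -0.032 0 0 0 -0.2 0" --pt "0 0 0 0 0 0 0" --pt "0 0 0 0 0 0 0" --pt "0 0 0 0 0 0 0"

```text
time: 29.4
tcp_pos: [0.6275, 0.0509, 0.1162]
ee_rot: [0.59, 0.807, 0.0, 0.0]
ft_force: [4.3, -0.5, -3.7]
finger_gap: 0.0152
gripper_force: 50.1
```

```bash
python3 tq.py
python3 - <<'E'
from h import *
import pickle
w=r.snapshot("wrist");st=r.state();pickle.dump((w,st),open("w5.pkl","wb"))
c=w["color"][20:180,230:420,::-1];c=cv2.resize(c,None,fx=4,fy=3.75,interpolation=cv2.INTER_CUBIC)
cv2.imwrite("pics/w5.png",cv2.convertScaleAbs(c,alpha=1.6))
E
```

```text
t 29.4 tcp [0.627 0.051 0.116] yaw 107.6511709087979 handle ang 108.19195996036947 r 0.09541502026685623 F [ 4.318 -0.528 -3.728] M [-0.232 -0.984  0.354] rxF 0.37566137028395946 j [-0.451  0.567  0.433  1.756 -0.296  0.883  0.42 ]
TOTAL,radial,Fz,Mz [ 0.719  1.684 -3.28   0.362] [0.028 0.363 0.187 0.017]
```

View pics/w5.png

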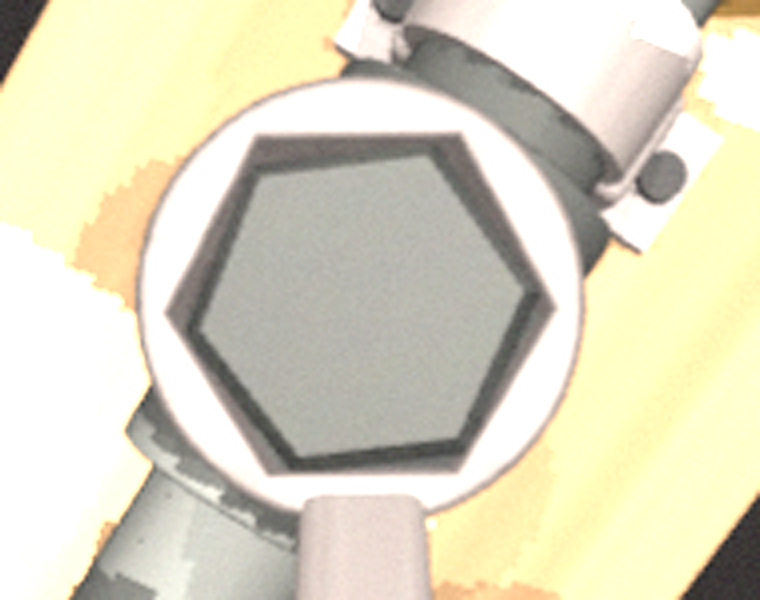

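step_arm --pt "-0.047 -0.014 0 0 0 -0.094 0" --pt "-0.047 -0.013 0 0 0 -0.094 0" --pt "-0.047 -0.013 0 0 0 -0.094 0" --pt "0 0 0 0 0 0 0" --pt "0 0 0 0 0 0 0" --pt "0 0 0 0 0 0 0" --pt "0 0 0 0 0 0 0" --pt "0 0 0 0 0 0 0"

```text
time: 30.65
tcp_pos: [0.6242, 0.0498, 0.1162]
ee_rot: [0.606, 0.795, 0.0, 0.0]
ft_force: [4.7, -0.6, -3.7]
finger_gap: 0.0154
gripper_force: 50.2
```

```bash
python3 tq.py
```

```text
t 30.65 tcp [0.624 0.05  0.116] yaw 105.40037543661667 handle ang 106.10515828432591 r 0.09539721331149256 F [ 4.711 -0.609 -3.748] M [-0.202 -1.181  0.43 ] rxF 0.41568876459789816 j [-0.459  0.563  0.443  1.766 -0.302  0.879  0.387]
TOTAL,radial,Fz,Mz [ 0.895  1.994 -3.563  0.448] [0.052 0.311 0.362 0.012]
```

```bash
for i in 1 2 3;do python3 tq.py|tail -1;done
python3 - <<'E'
from h import *
import pickle
w=r.snapshot("wrist");st=r.state();pickle.dump((w,st),open("w6.pkl","wb"))
# plug top face = uniform grey blob; min-area analysis: hex angle by contour approx
for n in("w4","w5","w6"):
    w,st=pickle.load(open(n+".pkl","rb"));T=R.from_quat(st["ee_rot"]).as_matrix()
    c=st["tcp_pos"]+T@[.0939,.0011,0];c[2]=.114
    # rectify plane z=.114 in the tool-aligned frame, 0.1 mm/px
    H=[];
    for u in((-.03,-.03),(.03,-.03),(.03,.03),(-.03,.03)):
        H.append(proj(w,c+T[:,0]*u[0]+T[:,1]*u[1]))
    M=cv2.getPerspectiveTransform(np.float32(H),np.float32([[0,0],[600,0],[600,600],[0,600]]))
    im=cv2.warpPerspective(w["color"],M,(600,600),flags=cv2.INTER_CUBIC)
    cv2.imwrite(f"pics/rect_{n}.png",im[:,:,::-1])
    g=cv2.GaussianBlur(cv2.cvtColor(im,cv2.COLOR_RGB2GRAY),(0,0),5).astype(float)
    m=cv2.floodFill(cv2.GaussianBlur(im,(0,0),4),None,(300,300),255,(6,)*3,(6,)*3,4|cv2.FLOODFILL_FIXED_RANGE*0|(255<<8))
    mask=m[2][1:-1,1:-1]; cc=max(cv2.findContours((mask>0).astype(np.uint8)*1,0,1)[0],key=cv2.contourArea)
    hull=cv2.convexHull(cc);ap=cv2.approxPolyDP(hull,15,True)[:,0]
    # side-normal 60-deg phase from long hull edges
    pts=hull[:,0].astype(float);d=np.roll(pts,-1,0)-pts;L=np.hypot(*d.T);ph=np.angle(np.sum(L**2*np.exp(6j*np.arctan2(d[:,1],d[:,0]))))/6
    yaw=np.degrees(np.arctan2(T[1,0],T[0,0]));print(n,cv2.contourArea(cc),len(ap),"phase",np.degrees(ph),"tool yaw",yaw%360)
E
```

```text
TOTAL,radial,Fz,Mz [ 0.83   1.899 -3.244  0.398] [0.063 0.357 0.286 0.032]
TOTAL,radial,Fz,Mz [ 0.87   1.592 -3.997  0.426] [0.06  0.5   0.34  0.014]
TOTAL,radial,Fz,Mz [ 0.838  1.942 -3.744  0.397] [0.043 0.68  0.426 0.018]
w4 358244.0 4 phase -14.999999999999998 tool yaw 212.00598160735214
w5 357873.0 4 phase -14.999999999999998 tool yaw 107.65241847289195
w6 358801.0 4 phase -14.999999999999998 tool yaw 105.39806993104564
```

step_arm --pt "-0.042 -0.012 0 0 0 -0.083 0" --pt "-0.042 -0.011 0 0 0 -0.083 0" --pt "-0.042 -0.011 0 0 0 -0.084 0" --pt "0 0 0 0 0 0 0" --pt "0 0 0 0 0 0 0" --pt "0 0 0 0 0 0 0" --pt "0 0 0 0 0 0 0" --pt "0 0 0 0 0 0 0"

```text
time: 32.5
tcp_pos: [0.6211, 0.0491, 0.1162]
ee_rot: [0.62, 0.785, 0.0, 0.0]
ft_force: [5.0, -0.7, -3.0]
finger_gap: 0.0155
gripper_force: 50.2
```

```bash
for i in 1 2 3;do python3 tq.py;done
```

```text
t 32.5 tcp [0.621 0.049 0.116] yaw 103.40853895881435 handle ang 104.20143820836843 r 0.09536200635571981 F [ 4.954 -0.688 -2.992] M [-0.213 -1.248  0.464] rxF 0.4418677941870864 j [-0.466  0.56   0.452  1.775 -0.306  0.876  0.358]
TOTAL,radial,Fz,Mz [ 0.915  2.018 -4.118  0.443] [0.042 0.32  0.641 0.031]
t 32.7 tcp [0.621 0.049 0.116] yaw 103.40774337688872 handle ang 104.20731014990379 r 0.09533694028670983 F [ 5.201 -0.487 -5.144] M [-0.2   -1.248  0.415] rxF 0.4693000293594591 j [-0.466  0.56   0.452  1.775 -0.307  0.876  0.358]
TOTAL,radial,Fz,Mz [ 0.926  1.794 -4.006  0.446] [0.044 0.324 0.305 0.008]
t 32.9 tcp [0.621 0.049 0.116] yaw 103.40477020359207 handle ang 104.20059968651015 r 0.09538361065016478 F [ 4.624 -0.253 -4.27 ] M [-0.251 -1.206  0.442] rxF 0.4216762962218463 j [-0.466  0.56   0.452  1.775 -0.306  0.876  0.358]
TOTAL,radial,Fz,Mz [ 0.873  1.765 -3.722  0.452] [0.025 0.699 0.503 0.008]
```

step_arm --pt "-0.042 -0.01 0 0 0 -0.083 0" --pt "-0.042 -0.01 0 0 0 -0.083 0" --pt "-0.021 -0.005 0 0 0 -0.042 0" --pt "0 0 0 0 0 0 0" --pt "0 0 0 0 0 0 0" --pt "0 0 0 0 0 0 0" --pt "0 0 0 0 0 0 0" --pt "0 0 0 0 0 0 0"

```text
time: 34.1
tcp_pos: [0.6186, 0.0484, 0.1163]
ee_rot: [0.631, 0.776, 0.0, 0.001]
ft_force: [4.8, -0.4, -4.0]
finger_gap: 0.0151
gripper_force: 50.2
```

```bash
for i in 1 2;do python3 tq.py|tail -1;done;python3 tq.py; python3 arc.py 101.75 1 9
```

```text
TOTAL,radial,Fz,Mz [ 0.976  2.023 -3.791  0.507] [0.03  0.128 0.443 0.044]
TOTAL,radial,Fz,Mz [ 0.95   1.891 -3.659  0.471] [0.015 0.39  0.441 0.021]
t 34.5 tcp [0.619 0.048 0.116] yaw 101.75081016394698 handle ang 102.65842234649558 r 0.09539486740109668 F [ 5.269 -0.674 -3.873] M [-0.254 -1.248  0.471] rxF 0.47633215833982767 j [-0.472  0.557  0.46   1.782 -0.31   0.874  0.334]
TOTAL,radial,Fz,Mz [ 0.943  1.555 -4.153  0.465] [0.017 0.28  0.38  0.021]
110.75
[[0.064, 0.013, 0, 0, 0, 0.125, 0], [0.064, 0.014, 0, 0, 0, 0.125, 0], [0.064, 0.015, 0, 0, 0, 0.125, 0], [0.063, 0.017, 0, 0, 0, 0.125, 0], [0.063, 0.018, 0, 0, 0, 0.125, 0], [0.063, 0.019, 0, 0, 0, 0.125, 0], [0.062, 0.02, 0, 0, 0, 0.125, 0], [0.062, 0.021, 0, 0, 0, 0.125, 0], [0.062, 0.022, 0, 0, 0, 0.125, 0]]
```

step_arm --pt "0.064 0.013 0 0 0 0.125 0" --pt "0.064 0.014 0 0 0 0.125 0" --pt "0.064 0.015 0 0 0 0.125 0" --pt "0.063 0.017 0 0 0 0.125 0" --pt "0 0 0 0 0 0 0" --pt "0 0 0 0 0 0 0" --pt "0 0 0 0 0 0 0" --pt "0 0 0 0 0 0 0"

```text
time: 35.7
tcp_pos: [0.6241, 0.0497, 0.116]
ee_rot: [0.604, 0.797, -0.0, -0.0]
ft_force: [-0.8, -2.4, -2.2]
finger_gap: 0.0154
gripper_force: 50.0
```

```bash
python3 tq.py
```

```text
t 35.7 tcp [0.624 0.05  0.116] yaw 105.73932924716578 handle ang 106.01907629939875 r 0.09550991719344065 F [-0.844 -2.351 -2.192] M [-0.723  0.173  0.15 ] rxF -0.13947287907276681 j [-0.458  0.564  0.442  1.765 -0.3    0.88   0.392]
TOTAL,radial,Fz,Mz [ 0.004  2.649 -2.917  0.106] [0.017 0.436 0.471 0.016]
```

step_arm --pt "-0.006 -0.02 0 0 0 0.02 0" --pt "0 0 0 0 0 0 0" --pt "0 0 0.05 0 0 0 0" --pt "0 0 0.1 0 0 0 0" --pt "0 0 0.1 0 0 0 0" --pt "0 0 0.1 0 0 0 0" --pt "0 0 0.1 0 0 0 0" --pt "0 0 0.1 0 0 0 0"

```text
time: 36.9
tcp_pos: [0.6246, 0.0494, 0.1303]
ee_rot: [0.603, 0.798, 0.0, 0.0]
ft_force: [-1.4, 0.2, -3.6]
finger_gap: 0.0158
gripper_force: 50.0
```

```bash
python3 tq.py
```

```text
t 36.9 tcp [0.625 0.049 0.13 ] yaw 105.88549049740911 handle ang 106.3068777041016 r 0.09592282348242627 F [-1.412  0.195 -3.604] M [-0.056 -0.003 -0.003] rxF -0.1247579757536562 j [-0.462  0.546  0.448  1.757 -0.29   0.904  0.388]
TOTAL,radial,Fz,Mz [ 0.039 -0.157 -3.682  0.017] [0.065 0.552 0.538 0.031]
```

step_arm --pt "0 0 1 0 0 0 0" --pt "0 0 1 0 0 0 0" --pt "-0.31 -0.91 1 0 0 -0.59 0" --pt "-0.31 -0.91 0 0 0 -0.59 0" --pt "-0.31 -0.91 0 0 0 -0.59 0" --pt "-0.31 -0.91 0 0 0 -0.59 0" --pt "-0.31 -0.91 0 0 0 -0.59 0" --pt "-0.31 -0.91 0 0 0 -0.59 0"

```text
time: 38.1
tcp_pos: [0.5771, -0.0887, 0.2047]
ee_rot: [0.781, 0.624, -0.0, -0.0]
ft_force: [0.5, -0.6, -3.8]
finger_gap: 0.0155
gripper_force: 50.0
```

step_arm --pt "-0.31 -0.91 0 0 0 -0.59 0" --pt "-0.31 -0.91 0 0 0 -0.59 0" --pt "-0.31 -0.91 0 0 0 -0.59 0" --pt "-0.31 -0.91 0 0 0 -0.59 0" --pt "-0.31 -0.91 0 0 0 -0.59 0" --pt "-0.31 -0.91 0 0 0 -0.59 0" --pt "-0.31 -0.91 0 0 0 -0.59 0" --pt "-0.31 -0.91 0 0 0 -0.59 0"

```text
time: 39.1
tcp_pos: [0.5153, -0.2706, 0.2049]
ee_rot: [0.941, 0.338, 0.0, 0.0]
ft_force: [0.3, -0.8, -3.3]
finger_gap: 0.0153
gripper_force: 50.0
```

step_arm --pt "-0.31 -0.91 0 0 0 -0.59 0" --pt "-0.31 -0.91 0 0 0 -0.59 0" --pt "0 0 -0.9 0 0 0 0" --pt "0 0 -0.9 0 0 0 0" --pt "0 0 -0.9 0 0 0 0" --pt "0 0 -0.9 0 0 0 0" --pt "0 0 -0.9 0 0 0 0" --pt "0 0 0 0 0 0 0"

```text
time: 40.1
tcp_pos: [0.499, -0.3144, 0.0906]
ee_rot: [0.965, 0.261, -0.001, -0.001]
ft_force: [-1.2, -0.6, -2.9]
finger_gap: 0.0154
gripper_force: 50.0
```

```bash
python3 tq.py
python3 - <<'E'
from h import *
w=r.snapshot("top");i=cv2.resize(w["color"][90:400,80:600,::-1],None,fx=1.5,fy=1.5);cv2.imwrite("pics/t2.png",i)
E
```

```text
t 40.1 tcp [ 0.499 -0.314  0.091] yaw 30.307083326540656 handle ang 77.78773351870933 r 0.4664046924317827 F [-1.193 -0.58  -2.945] M [-0.037  0.157  0.014] rxF -0.48666126925183856 j [-0.05   0.625  0.752  1.882 -0.554  0.859 -0.057]
TOTAL,radial,Fz,Mz [ 0.032  0.387 -3.13  -0.015] [0.147 0.609 0.266 0.018]
```

View pics/t2.png

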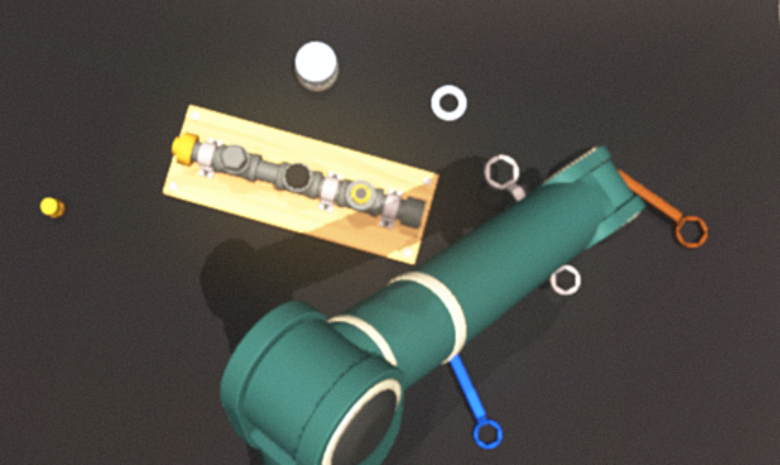

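step_arm --pt "0 0 -0.7 0 0 0 0" --pt "0 0 -0.7 0 0 0 0" --pt "0 0 -0.7 0 0 0 0" --pt "0 0 -0.4 0 0 0 0" --pt "0 0 -0.2 0 0 0 0" --pt "0 0 -0.1 0 0 0 0" --pt "0 0 -0.07 0 0 0 0" --pt "0 0 0 0 0 0 0"

```text
time: 41.35
tcp_pos: [0.5005, -0.3147, 0.0209]
ee_rot: [0.965, 0.262, 0.0, 0.0]
ft_force: [-0.0, 0.3, -2.8]
finger_gap: 0.0155
gripper_force: 50.0
```

step_arm --pt "0 0 -0.05 0 0 0 0" --pt "0 0 -0.05 0 0 0 0" --pt "0 0 -0.03 0 0 0 0" --pt "0 0 0 0 0 0 0" --pt "0 0 0 0 0 0 0" --pt "0 0 0 0 0 0 0" --pt "0 0 0 0 0 0 0" --pt "0 0 0 0 0 0 0"

```text
time: 42.35
tcp_pos: [0.5003, -0.3146, 0.0178]
ee_rot: [0.965, 0.262, 0.0, -0.0]
ft_force: [-2.3, 2.2, 6.3]
finger_gap: 0.0154
gripper_force: 50.0
```

Down on the counter (upward force). Release symmetrically and lift away.

step_arm --pt "0 0 0.02 0 0 0 0" --pt "0 0 0 0 0 0 0.2" --pt "0 0 0 0 0 0 0.3" --pt "0 0 0 0 0 0 0.5" --pt "0 0 0 0 0 0 0.5" --pt "0 0 0 0 0 0 0.6" --pt "0 0 0 0 0 0 0.6" --pt "0 0 0.2 0 0 0 0.6"

```text
time: 43.35
tcp_pos: [0.5, -0.3145, 0.0227]
ee_rot: [0.965, 0.262, -0.0, -0.0]
ft_force: [0.6, 0.2, 0.1]
finger_gap: 0.055
gripper_force: 0.0
```

step_arm --pt "0 0 0.5 0 0 0 0.6" --pt "0 0 0.9 0 0 0 0.6" --pt "0 0 0.9 0 0 0 0.6" --pt "0 0 0.9 0 0 0 0.6" --pt "0 0 0.9 0 0 0 0.6" --pt "0 0 0.9 0 0 0 0.6" --pt "0 0 0 0 0 0 0.6" --pt "0 0 0 0 0 0 0.6"

```text
time: 44.35
tcp_pos: [0.5001, -0.3141, 0.1476]
ee_rot: [0.965, 0.262, -0.0, -0.0]
ft_force: [-0.5, 0.8, 0.3]
finger_gap: 0.0551
gripper_force: 0.0
```

Run:
```python
from h import *
w=r.snapshot("wrist");cv2.imwrite("pics/w7.png",w["color"][:,:,::-1]);s=r.state();print(s["time"],s["tcp_pos"],s["ft_force"],s["finger_gap"])
```

```text
44.4 [ 0.49985493 -0.31409481  0.14722624] [ 0.35368867  0.72434283 -0.13227788] 0.05505578175728176
```

View pics/w7.png

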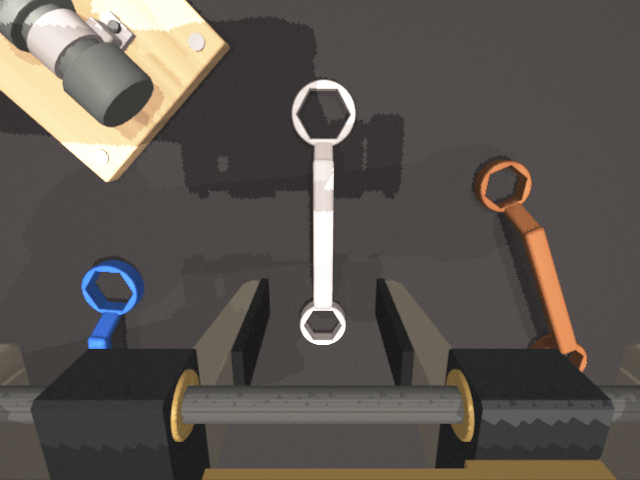

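The spanner lies flat on the counter, with its large ring at (323,112) and its small ring at (323,324). The gripper is clear of it.

```bash
python3 -c "
from station import r
print(r.sign_off())"
```

```text
the job is handed in; nothing more can be done
None
```

I tightened the plug until the taper wedged, with about 0.95 N m felt at the end, at the top of the 0.5–0.95 snug range. The spanner is back flat where it started, the tape, tub and spare nipple looked unmoved from above, and I handed the job in at about 44 s; I couldn't measure the plug's sideways creep, and sign-off gave no verdict.

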